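# Index the tube-rack carriage to the next station

### The job

Move the loaded tube-rack carriage on from its first station to the next (middle) one, in the direction of the black barcode reader: hold its thumb tab down to free the latch, start the carriage sliding, then let the tab up so that the latch snaps into the next notch by itself. Do not leave it at the end station or between stations, and leave the jar, the bottle and the spare rack where they stand.

Things in the scene. Friction and masses are not known exactly. Their poses are not given: they have to be found in the camera images.
- tab (a point): Centre of the top face of the thumb tab when up, 50 mm above the table; rides with the carriage but does not sink with the tab. A ribbed steel plate, 64 mm (y) x 56 mm (x), floor of a thumb well in the black grip on the robot's side. Axes: y is the travel direction towards the reader, x away from the robot across the slide, z up.
- lip (a point): On the carriage: top middle of the well's inner face on the reader side. Black lips, 12 mm thick, 62 mm wide, rise 22 mm above the tab at both y ends, inner faces 34 mm either side of the tab's centre; the well is open above and at its x sides. The rack of tubes stands 63 mm beyond the tab's centre (+x), caps 46 mm above the tab.
- carriage (a joint): Carriage travel in m, towards the reader. Starts near 0 in the first notch, 2 mm play either way. The middle notch is in a dark block clamped on the notched lock bar on the robot's side, anywhere from 0.050 to 0.085: not measured, but felt, as the latch snaps in and the carriage stops dead. End notch at 0.130. About 0.9 kg; sliding takes 3 to 5 N.
- latch (a joint): Tab press in m: 0 up, 0.008 hard stop. Spring: 3 N at first, 7 N fully down. The tooth leaves a notch beyond 0.006. Once the carriage is over 5 mm off a notch, a released tab stays 0.006 down, tooth rubbing under the bar, and snaps up to 0 at the next notch. Held fully down, it passes notches without catching.
- bed: The slide's fixed steel bed plate, 235 x 360 mm, with the lock bar (54 mm high at its clamp screw) along its robot side and the black barcode reader (102 mm high) on its +y end. Origin on the table; plate from x -142 to +93 and y -145 to +215 mm, reader to y +252. y is the travel direction.
- pot: Lidded specimen jar, 60 mm wide and 75 mm high, standing on the table; origin at the centre of its underside. To be left alone.
- reagent: White plastic bottle, 56 mm wide and 105 mm high, standing on the table; origin at the centre of its underside. To be left alone.
- spare_rack: Empty stainless tube rack, 70 x 120 x 55 mm, standing on the table; origin at the centre of its underside. To be left alone.

How it is judged:
By the outcome, as a careful person would: the job done as asked, in the order asked, and still so for the second after the job is handed in, with the robot touching nothing.
It also fails if it takes over 32 s, if anything falls off the work surface, if the arm or the gripper's body presses on something with over 40 N, if the wrist force passes 120 N, or if a joint passes its speed limit or range.

### The arm

A 6-joint arm with a two-finger parallel gripper is mounted at the origin on the work surface. World frame = base frame: x ahead of the robot, y to its left, z up, the work surface at z = 0. Lengths are in mm, angles in rad, forces in N, time in s.
With the tool pointing down it reaches from about 300 to 775 mm from the base axis. Payload 14.6 kg.
Tool frame: the origin (TCP) lies at the very end of the fingers, on their centre line; the grasp point (between the pads) lies 19 mm behind it (grip_point_offset is the distance from the TCP to the grasp point, in mm); z points along the fingers, y is the line along which they close (so a half turn about z gives the same grasp; the last joint's range is limited). The gripper opens to 94 mm and grips with 3 to 60 N. Pads are 16 mm wide; open, the fingers measure 119 mm over their backs; the gripper's body (75 mm by 177 mm) begins 78 mm behind the grasp point.
Start: joints at [-1.317, 0.3, 1.521, -0, 1.321, -0.067], TCP at [173.422, -521.933, 205.446] pointing down, gripper open.
Joint ranges: [-3.03, 3.03], [-0.79, 2.21], [0.23, 2.52], [-1.04, 4.18], [0, 3.07], [-2.55, 2.55]. Speed limits (rad/s): [2.22, 2.22, 2.57, 3.14, 3.14, 3.14].

### API

Orientations are given as [roll, pitch, yaw] about the fixed x, y, z axes, in that order (R = Rz(yaw) Ry(pitch) Rx(roll)).
In Python, from cell import read_state, camera, camera_info, sign_off, grip_point_offset gives the robot as it stands.
- The arm moves only by the shell command python3 -m handwheel 'ROWS' [FORCE]. ROWS is text: rows parted by semicolons, each of 5 numbers parted by spaces: the shift along the world's x, y, z in units of 40 mm (1.0 is 40 mm), then the turn about the world's z in units of 5 degrees (1.0 is 5 degrees), then the closure, from 0 (fully open) to 1 (shut). In form: dx dy dz yaw gripper; .... A call has 1 to 12 rows; each row shifts and turns the commanded pose from where the row before left it; what a row does not reach is not made up. A row lasts 1/12 s, in which the tool goes at most 41.7 mm and 7.16 degrees, less where a joint would pass 70% of its speed; a pose out of reach is approached as far as the arm can. A call is refused whole if a number of a shift passes 1 or a number of a turn 1, either way. A call with a gripper value outside its range is refused whole. The fingers move at their own pace and stop on an object; FORCE is the grip in N (left out, the last holds). Time passes only in rows, so rows that do not move let the fingers close. It gives the time, the measured TCP pose, the force, the opening and the grip force at its end, in the units of the state.
- read_state(): the state, without advancing time (a new reading comes with each control period).
- camera(name): name is "side" or "top" or "wrist"; returns (picture, depth): 384x512x3 uint8, red, green, blue; 384x512 float32, mm along the optical axis (not along the pixel's ray), 0 where there is no reading.
- camera_info(name): a dict with "intrinsics" (3x3 intrinsics, pixels), "k1" (the pictures are not rectified: a ray, as slopes to the right and down, at radius r is drawn at 1 + k1 r^2 times it, then the intrinsics apply), "world_from_camera" (4x4, takes a point from camera to world coordinates). Camera axes: x right, y down, z forward; pixel columns grow to the right and rows downward; lengths in mm; the calibration is good to about 2 mm. A picture is of the moment at which its call begins: read the wrist's pose just before it. camera_info takes no time and is no camera call; for the wrist camera it gives the pose at the moment of the call.
- sign_off(): hands the job in; it is judged then, once.
The state is a dict: "clock": time; "joints": joint angles; "qd": joint speeds; "effort": joint torques, N m; "eef_pos": TCP position; "eef_rot": TCP orientation; "wrist_force": force on the tool from outside, world axes, zero at the start; "moment": the same for the moment, N m; "finger_gap": finger opening in mm; "finger_force": force on a finger pad.
Only numpy, scipy, OpenCV 4.12 (cv2) and the standard library are available. Lean on these libraries where they do the work, as an engineer would, in place of code of your own. Each camera call takes 0.05 s, during which the arm holds its last target. There are 200 camera calls.

## Working session

There is one attempt and no reset: what is moved stays moved. The work goes in short steps, Python scripts to look and compute and a shell command to move; the robot and the scene stay as the last step left them, time stands still between calls to the robot, and variables do not carry over. Pictures are saved under pics/ and viewed, at most 10 in all, crops included, and the job is handed in when it is done.

```bash
mkdir -p pics
cat > h.py <<'E'
import numpy as np, cv2
from cell import *
def snap(n):
    i=camera_info(n); p,d=camera(n); np.savez(f'pics/{n}.npz',p=p,d=d,K=i['intrinsics'],k1=i['k1'],T=i['world_from_camera'])
    return p,d
def world(n,u,v,z=None):
    f=np.load(f'pics/{n}.npz'); K=f['K'];k=float(f['k1']);T=f['T']
    s=cv2.undistortPoints(np.array([[[u,v]]],float),K,np.array([k,0,0,0.]))[0,0]
    r=np.array([s[0],s[1],1.])
    if z is None:
        w=f['d'][int(v)-1:int(v)+2,int(u)-1:int(u)+2]; d=np.median(w[w>0]) if (w>0).any() else 0
    else: d=(z-T[2,3])/(T[:3,:3]@r)[2]
    return T[:3,:3]@(r*d)+T[:3,3]
E
python3 - <<'E'
from h import *
a,_=snap('top');b,_=snap('side')
cv2.imwrite('pics/a.png',cv2.resize(a,(800,600))[:,:,::-1]);cv2.imwrite('pics/b.png',cv2.resize(b,(800,600))[:,:,::-1])
print(read_state())
E
```

```text
{'clock': 0.1, 'joints': array([-1.31658753e+00,  3.00399484e-01,  1.52153159e+00, -1.81488054e-05,
        1.32066844e+00, -6.65922130e-02]), 'qd': array([ 0.00023   , -0.00016557, -0.00221602, -0.00104924,  0.00018195,
        0.00119499]), 'effort': array([ 5.85948019e-04, -5.32647479e+01, -3.53287661e+01,  7.09240395e-02,
        2.34971009e-02, -8.26999712e-05]), 'eef_pos': array([ 173.3677753 , -521.71580302,  204.94654158]), 'eef_rot': array([-3.14058685e+00, -4.94591658e-05,  3.20805486e-01]), 'wrist_force': array([ 0.14561033, -0.12266428,  0.79707433]), 'moment': array([ 0.00405786, -0.00526766,  0.04378164]), 'finger_force': 0.0, 'finger_gap': 93.83440241202449}
```

View pics/a.png

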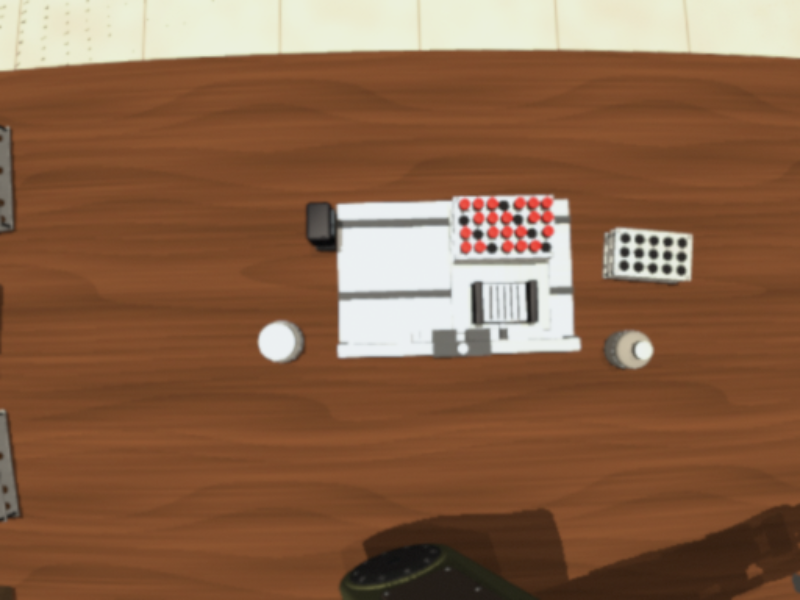

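View pics/b.png

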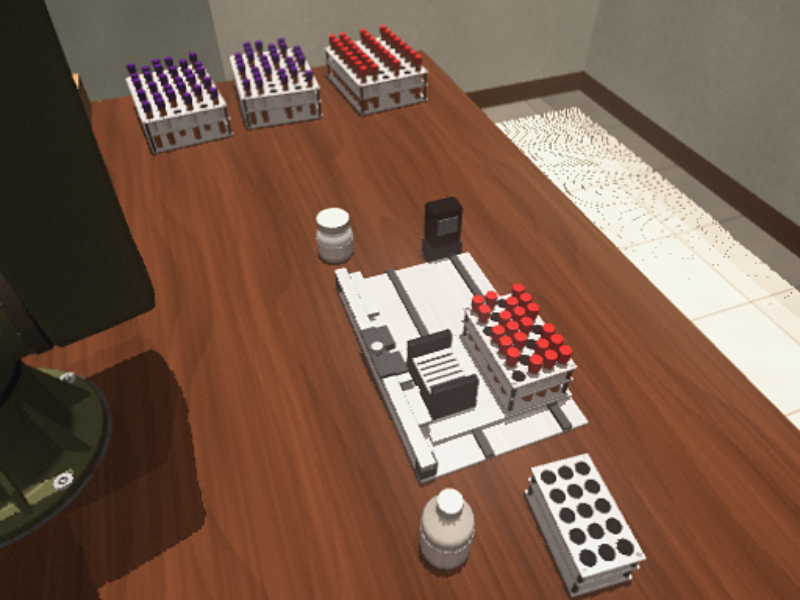

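The top view shows the tab at about (505,302), with the lips at x≈478 and 532. The reader is on the left (+y), the lock bar runs along y≈347, and the slide is tilted a degree or so.

Run:
```python
from h import *
s=.64
for n,u,v,z in [('tab',505,302,50),('lipL in',482,302,72),('lipR in',528,301,72),('barL',338,346,20),('barR',580,338,20),('plTL',338,204,10),('plTR',568,199,10),('pot',280,341,75),('bottle',642,350,105),('rackfront L',453,252,90),('rackfront R',551,248,90),('screw',463,348,54)]:
    print(n,world('top',u*s,v*s,z).round(),world('top',u*s,v*s).round())
f=np.load('pics/top.npz');p=f['p'][110:240,200:380]
cv2.imwrite('pics/c.png',cv2.resize(p,(792,572),interpolation=2)[:,:,::-1])
```

```text
tab [ 543. -114.   50.] [ 543. -114.   50.]
lipL in [543. -77.  72.] [543. -77.  70.]
lipR in [ 543. -144.   72.] [ 544. -148.   49.]
barL [485. 135.  20.] [485. 134.  35.]
barR [ 486. -232.   20.] [ 486. -238.    1.]
plTL [701. 131.  10.] [703. 131.   2.]
plTR [ 702. -225.   10.] [ 704. -228.    1.]
pot [495. 213.  75.] [495. 213.  75.]
bottle [ 468. -299.  105.] [ 468. -299.  104.]
rackfront L [614. -36.  90.] [622. -42.  19.]
rackfront R [ 617. -176.   90.] [ 619. -180.   73.]
screw [477. -49.  54.] [477. -49.  54.]
```

View pics/c.png

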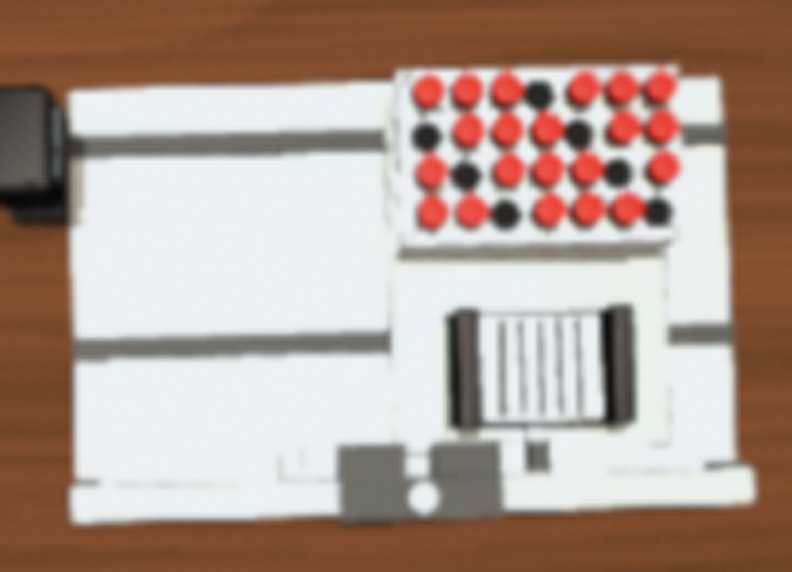

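```bash
python3 -m handwheel '0.6 0.64 0 -0.3 1;0.6 0.64 0 -0.3 1;0.6 0.64 0 -0.3 1;0.6 0.64 0 -0.3 1;0.6 0.64 0 -0.3 1;0.6 0.64 0 -0.3 1;0.6 0.64 0 -0.3 1;0.6 0.64 0 -0.3 1;0.6 0.64 0 -0.3 1;0.6 0.64 0 -0.3 1;0.6 0.64 0 -0.3 1;0.6 0.64 0 -0.3 1' 20
```

```text
clock: 1.1
eef_pos: [462.3, -213.1, 205.3]
eef_rot: [-3.141, 0.0, 0.005]
wrist_force: [0.2, -0.7, 0.3]
finger_gap: 17.5
finger_force: 0.0
```

```bash
python3 -m handwheel '0.51 0.64 0 0 1;0.51 0.64 0 0 1;0.51 0.64 0 0 1;0.51 0.64 0 0 1;0 0 -0.7 0 1;0 0 -0.7 0 1;0 0 -0.7 0 1;0 0 -0.4 0 1;0 0 0 0 1'
python3 - <<'E'
from h import *
print(read_state()['eef_pos'])
b,_=snap('side');c,_=snap('wrist')
b=cv2.resize(b[180:290,220:340],(440,400),interpolation=2);c=cv2.resize(c,(360,400))
cv2.imwrite('pics/d.png',np.hstack([b,c])[:,:,::-1])
E
```

```text
clock: 1.85
eef_pos: [541.2, -111.8, 101.7]
eef_rot: [-3.14, 0.006, 0.007]
wrist_force: [-0.6, 0.4, -0.3]
finger_gap: 0.8
finger_force: 0.0
[ 541.18786585 -111.77585275  101.67924497]
```

View pics/d.png

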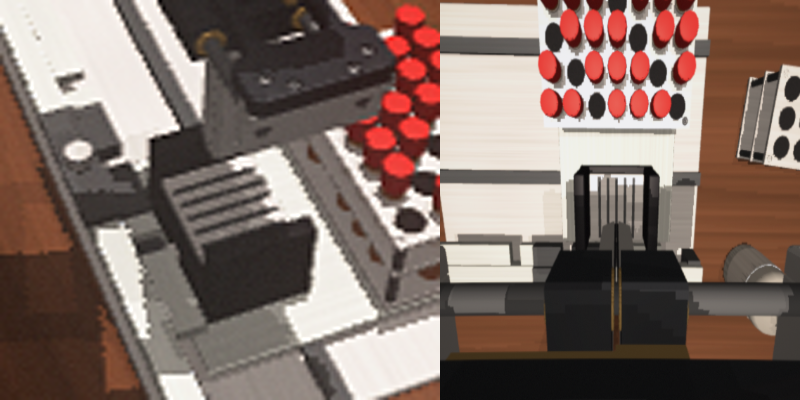

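The closed fingers are centred between the lips, above the ribbed tab (left panel about (220,190), right panel about (615,210)), and clear of the caps. I'll descend onto the tab.

```bash
python3 -m handwheel '0 0 -0.5 0 1;0 0 -0.5 0 1;0 0 -0.2 0 1;0 0 -0.1 0 1;0 0 0 0 1;0 0 0 0 1'; python3 -m handwheel '0 0 -0.08 0 1;0 0 -0.08 0 1;0 0 0 0 1'
```

```text
clock: 2.45
eef_pos: [543.7, -112.5, 54.7]
eef_rot: [3.141, -0.002, 0.007]
wrist_force: [0.3, 0.1, -0.1]
finger_gap: 0.6
finger_force: 0.0
clock: 2.7
eef_pos: [543.6, -112.5, 47.4]
eef_rot: [3.141, -0.002, 0.007]
wrist_force: [2.3, -1.2, 3.2]
finger_gap: 0.7
finger_force: 1.9
```

```bash
python3 -m handwheel '0 0 -0.06 0 1;0 0 -0.06 0 1;0 0 0 0 1';python3 -m handwheel '0 0 -0.03 0 1;0 0 -0.03 0 1;0 0 0 0 1'
```

```text
clock: 2.95
eef_pos: [543.6, -112.5, 42.5]
eef_rot: [3.141, -0.001, 0.007]
wrist_force: [1.3, -0.7, 6.5]
finger_gap: 0.1
finger_force: 3.2
clock: 3.2
eef_pos: [543.7, -112.6, 41.7]
eef_rot: [3.141, -0.002, 0.007]
wrist_force: [-7.3, 1.2, 23.3]
finger_gap: 0.7
finger_force: 11.3
```

```bash
python3 -m handwheel '0 0 0.02 0 1;0 0.1 0 0 1;0 0.1 0 0 1;0 0 0 0 1';python3 -m handwheel '0 0.1 0 0 1;0 0.1 0 0 1;0 0.1 0 0 1;0 0 0 0 1'
```

```text
clock: 3.53
eef_pos: [543.6, -104.2, 41.9]
eef_rot: [3.141, -0.002, 0.007]
wrist_force: [-2.4, 1.7, 14.6]
finger_gap: 0.2
finger_force: 7.6
clock: 3.87
eef_pos: [543.6, -92.1, 41.9]
eef_rot: [3.141, -0.002, 0.007]
wrist_force: [-2.8, 2.0, 15.8]
finger_gap: 0.2
finger_force: 7.7
```

```bash
cat >> h.py <<'E'
def caps(p,d,n):
    i=camera_info(n);m=(p[:,:,0]>150)&(p[:,:,1]<80)&(p[:,:,2]<80)
    m[:190 if n=='side' else 0]=0
    v,u=np.nonzero(m&(d>0)); s=cv2.undistortPoints(np.stack([u,v],1)[:,None].astype(float),i['intrinsics'],np.array([i['k1'],0,0,0.]))[:,0]
    D=d[v,u]; P=np.c_[s*D[:,None],D]@i['world_from_camera'][:3,:3].T+i['world_from_camera'][:3,3]
    P=P[(P[:,2]>85)&(P[:,0]<720)]
    return np.percentile(P[:,1],[2,98]).round(1),len(P)
E
cat > c.py <<'E'
from h import *
f=np.load('pics/top.npz');print(caps(f['p'],f['d'],'top')); print(caps(*camera('top'),'top'))
print(caps(*camera('side'),'side'))
E
python3 c.py
```

```text
(array([-172.9,  -50.5]), 442)
(array([-152.5,  -30.8]), 388)
(array([-158.5,  -54.3]), 548)
```

The cap positions show the carriage has been dragged along about 20 mm with the tab held down. I'll let the tab up and push on the lip.

```bash
python3 -m handwheel '0 0 0.2 0 1;0 0 0.2 0 1;0 0.1 0 0 1;0 0.1 0 0 1;0 0.1 0 0 1;0 0.08 0 0 1;0 0 0 0 1';python3 -m handwheel '0 0.05 0 0 1;0 0.05 0 0 1;0 0.05 0 0 1;0 0.05 0 0 1'
```

```text
clock: 4.55
eef_pos: [542.8, -76.3, 56.2]
eef_rot: [-3.141, 0.001, 0.007]
wrist_force: [0.3, -0.7, -0.0]
finger_gap: 0.1
finger_force: 0.0
clock: 4.88
eef_pos: [543.0, -69.2, 56.6]
eef_rot: [3.141, 0.0, 0.007]
wrist_force: [-0.2, -5.5, -1.9]
finger_gap: 0.6
finger_force: 2.4
```

```bash
python3 -m handwheel '0 0.05 0 0 1;0 0.05 0 0 1;0 0.05 0 0 1;0 0.05 0 0 1';python3 -m handwheel '0 0.05 0 0 1;0 0.05 0 0 1;0 0.05 0 0 1;0 0.05 0 0 1'
```

```text
clock: 5.22
eef_pos: [543.0, -61.2, 56.6]
eef_rot: [3.141, 0.0, 0.006]
wrist_force: [-0.8, -4.5, -1.4]
finger_gap: 0.4
finger_force: 2.4
clock: 5.55
eef_pos: [543.0, -53.0, 56.6]
eef_rot: [3.142, 0.0, 0.007]
wrist_force: [0.8, -4.4, -1.9]
finger_gap: 0.7
finger_force: 2.4
```

```bash
python3 -m handwheel '0 0.05 0 0 1;0 0.05 0 0 1;0 0.05 0 0 1;0 0.05 0 0 1';python3 -m handwheel '0 0.05 0 0 1;0 0.05 0 0 1'
```

```text
clock: 5.88
eef_pos: [543.0, -44.9, 56.6]
eef_rot: [3.142, 0.0, 0.007]
wrist_force: [0.5, -4.6, -2.3]
finger_gap: 0.2
finger_force: 2.4
clock: 6.05
eef_pos: [543.0, -40.9, 56.6]
eef_rot: [-3.142, 0.0, 0.007]
wrist_force: [-0.1, -5.2, -3.3]
finger_gap: 0.6
finger_force: 2.4
```

```bash
python3 -m handwheel '0 0.05 0 0 1;0 0.05 0 0 1'
```

```text
clock: 6.22
eef_pos: [543.0, -36.9, 56.6]
eef_rot: [-3.142, 0.0, 0.007]
wrist_force: [-0.3, -4.8, -3.2]
finger_gap: 0.5
finger_force: 2.4
```

```bash
python3 -m handwheel '0 0.05 0 0 1;0 0.05 0 0 1'
```

```text
clock: 6.38
eef_pos: [543.0, -32.9, 56.6]
eef_rot: [-3.142, 0.0, 0.007]
wrist_force: [-0.4, -5.2, -2.8]
finger_gap: 0.5
finger_force: 2.4
```

```bash
python3 -m handwheel '0 0.05 0 0 1;0 0.05 0 0 1'
```

```text
clock: 6.55
eef_pos: [543.0, -28.9, 56.6]
eef_rot: [-3.142, 0.0, 0.007]
wrist_force: [-0.9, -4.6, -3.0]
finger_gap: 0.5
finger_force: 2.4
```

```bash
python3 c.py
```

```text
(array([-172.9,  -50.5]), 442)
(array([-112.9,    8.9]), 292)
(array([-115.9,  -52.4]), 316)
```

```bash
python3 -m handwheel '0 0.05 0 0 1;0 0.03 0 0 1'
```

```text
clock: 6.82
eef_pos: [543.1, -25.6, 56.8]
eef_rot: [-3.141, -0.0, 0.007]
wrist_force: [-0.6, -1.7, -1.0]
finger_gap: 0.5
finger_force: 1.0
```

```bash
python3 -m handwheel '0 0.05 0 0 1;0 0.03 0 0 1'
```

```text
clock: 6.98
eef_pos: [543.2, -23.5, 56.8]
eef_rot: [3.14, -0.0, 0.007]
wrist_force: [-0.9, -15.2, -0.2]
finger_gap: 0.3
finger_force: 7.8
```

```bash
python3 -m handwheel '0 0.03 0 0 1;0 0 0 0 1'; python3 -m handwheel '0 -0.1 0 0 1;0 -0.2 0 0 1;0 -0.1 0 0 1;0 0 0.4 0 1;0 0 0.8 0 1;0 0 0.9 0 1;0 0 0.9 0 1;-0.8 0 0.3 0 1;-0.9 0 0 0 1;-0.9 0 0 0 1;-0.9 0 0 0 1;0 0 0 0 1'
python3 - <<'E'
from h import *
exec(open('c.py').read())
a,_=snap('top');b,_=snap('side')
cv2.imwrite('pics/e.png',np.hstack([cv2.resize(a[110:240,200:360],(400,325),interpolation=2),cv2.resize(b[140:300,200:380],(400,325),interpolation=2)])[:,:,::-1])
E
```

```text
clock: 7.15
eef_pos: [543.2, -23.2, 56.8]
eef_rot: [3.139, -0.0, 0.007]
wrist_force: [-0.7, -17.1, 0.0]
finger_gap: 0.7
finger_force: 8.3
clock: 8.15
eef_pos: [398.6, -37.2, 188.5]
eef_rot: [-3.141, 0.001, 0.007]
wrist_force: [-0.3, 0.3, 0.6]
finger_gap: 0.5
finger_force: 0.0
(array([-172.9,  -50.5]), 442)
(array([-108.3,   13.4]), 309)
(array([-112.9,  -51.4]), 287)
```

View pics/e.png

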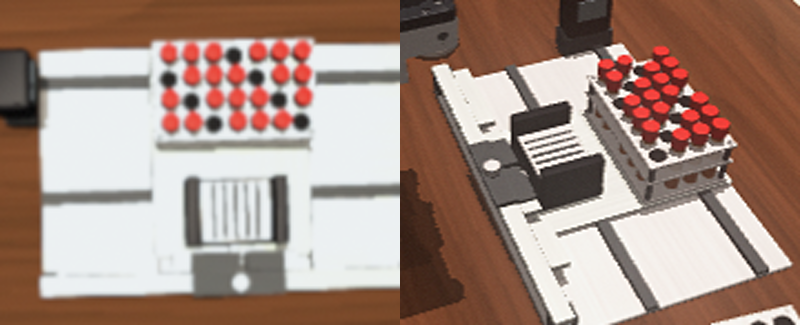

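The carriage moved about 64 mm and stopped dead. The dark tooth now fills the slot in the clamped block (left panel, about (240,257)). I'll check the tab height by depth and hand in.

Run:
```python
from h import *
z=[world('top',200+u*.4,110+v*.4)[2] for u in (222,235,248) for v in (195,210,225)]
print(np.round(z,1))
if abs(np.median(z)-50)<3: print(sign_off())
```

```text
[50.1 51.4 49.3 49.2 49.1 49.8 50.  49.4 48.2]
the job is handed in; nothing more can be done
None
```

The carriage is latched in the middle notch, about 64 mm along, with the tab up, the arm clear of everything and the jar, bottle and spare rack untouched; I handed the job in at about 8.5 s.

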